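# Flip the stop and locate a housing

## Task

Flip the yellow stop flag fully down across the bed of the locating fixture. Then slide the black housing that lies on the bed flat against the steel fence and along it until it is home against the rubber bumper of the flag, and press it there with a steady, gentle push of about 12 N (never as much as 17 N) for half a second. Leave it square against fence and bumper with the flag down, and do not disturb the cup, the tape roll or the spare housing.

Things in the scene. Friction and masses are not known exactly. Their poses are not given: they have to be found in the camera images.
- fixture: Fixed aluminium locating fixture, base plate 135 x 410 x 12 mm (x, y, z). Origin under the centre of the base, on the worktop; z up, +y is the feed direction (along the fence, towards the flag), +x points to the fence side. Bed top at z = 12 mm. The bed is open on the -x side (edge at x = -67.5 mm). A 4 mm rubber rest pad for the flag lies on the bed at x = -44, y = +140 mm.
- fence_mid (a point): Middle of the top edge of the steel fence's guiding face, at x = +30, y = -50, z = 28 mm in the fixture's frame, same axes. The face looks to -x and runs straight from fixture y = -200 to +100 mm, up to 16 mm above the bed; the fence is 12 mm thick. The housing's long side belongs against it.
- flag_hinge (a point): Centre of the flag's hinge pin, which lies along the fixture's y, at fixture x = +50, y = +140, z = 26 mm. It sits in a grey clevis (fixture y 122 to 158, top at z = 38 mm).
- stop_flag (a joint): Angle of the yellow stop flag about its pin: 0 = upright, negative leans back to fixture +x (to -0.3), positive swings down to -x; 1.57 = fully down, level across the bed, at a hard end stop. Friction (about 0.18 N m, 2 to 4 N at the arm) holds it where it is left. The arm is a bar 16 mm deep and 14 mm wide (fixture y 133 to 147 mm), reaching 94 mm from the pin.
- flag_knob (a point): Centre of the 18 mm black ball knob at the flag's end, 107 mm from the hinge pin; moves with the flag.
- bumper_seat (a point): Point on the flag arm's upstream (-y) face, 49 mm from the pin, where a screw with a round 16 mm rubber foot comes out towards -y. With the flag down it is 14 mm above the bed at fixture x = +1, y = +133 mm. The bumper's face (bumper_face), which stops the housing, stands 4 to 64 mm out from this point (fixture y = 69 to 129 mm); how far is set anew each time and not measured. It is rigid.
- housing_center (a point): Centre of the loose black plastic housing on the bed (118 x 58 mm, body 16 mm high, small details up to 22 mm; about 0.1 kg), half-way up its body (8 mm above the bed). Its own x is its 118 mm length, z up. It starts upstream of the flag, up to 14 mm off the fence and up to 0.1 rad turned; its length goes along the fence.
- cup_center (a point): Centre of a loose beige mixing cup, 68 mm across, 50 mm high, standing behind the fence. To be left alone.
- tape_center (a point): Centre of a loose roll of beige masking tape, 76 mm across, 19 mm high, lying in front of the fixture. To be left alone.
- spare_center (a point): Centre of a second loose black housing (118 x 58 x 22 mm) lying on the worktop in front of the fixture. To be left alone.

How it is judged:
By the outcome, as a careful person would: the job done as asked, in the order asked, and still so for the second after the job is handed in, with the robot touching nothing.
It also fails if it takes over 72 s, if anything falls off the work surface, if the arm or the gripper's body presses on something with over 40 N, if the wrist force passes 120 N, or if a joint passes its speed limit or range.

## Robot

A 7-joint arm with a two-finger parallel gripper is mounted at the origin on a cart in front of the work surface, level with it; the furniture and walls round the work are solid. World frame = base frame: x ahead of the robot, y to its left, z up, the work surface at z = 0. Lengths are in mm, angles in rad, forces in N, time in s.
With the tool pointing down it reaches from about 400 to 850 mm from the base axis. Payload 4.5 kg.
Tool frame: the origin (TCP) lies at the very end of the fingers, on their centre line; the grasp point (between the pads) lies 19 mm behind it; y points along the fingers, z is the direction in which the jaws open and shut, and the axes are right-handed (so a half turn about y gives the same grasp; the last joint's range is limited). The gripper opens to 88 mm and grips with 3 to 60 N. Pads are 18 mm wide; open, the fingers measure 123 mm over their backs; the gripper's body (75 mm by 187 mm) begins 45 mm behind the grasp point.
Start: joints at [1.359, 0.689, -0.195, 1.565, 0.157, 0.902, -0.215], TCP at [152.111, -606.231, 238.743] pointing down, gripper open.
Joint ranges: [-3.01, 3.01], [-0.46, 2.08], [-1.47, 1.51], [0.13, 2.56], [-1, 4.14], [0.04, 2.09], [-2.66, 2.66]. Speed limits (rad/s): [2.57, 2.57, 3.14, 3.14, 3.14, 3.14, 3.14].

## Interface

Orientations are given as a unit quaternion [x, y, z, w].
In Python, from cell import robot gives the robot as it stands.
- The arm moves only by the tool drive_tool, never from a script. Its argument "rows" is a list of rows, each an object of numbers: "claw": the opening, from 0 (shut) to 1 (fully open); "x", "y", "z": the shift along the tool's x, y, z in units of 30 mm (1.0 is 30 mm); "roll": the turn about the tool's y in units of 8 degrees (1.0 is 8 degrees). A call has exactly 8 rows; each row is the pose to reach, as a shift and turn from the pose commanded when the call began, along the tool's axes at that moment; what a row does not reach only later rows make up. A row lasts 1/10 s, in which the tool goes at most 50 mm and 8.59 degrees, less where a joint would pass 70% of its speed; a pose out of reach is approached as far as the arm can. A call with a gripper value outside its range is refused whole. The fingers move at their own pace and stop on an object; "newtons" is the grip in N (left out, the last holds). Time passes only in rows, so rows that repeat a pose let the fingers close, or fill a call up. It gives the time, the measured TCP pose, the force and the opening at its end, in the units of the state.
- robot.observe(): the state, without advancing time (a new reading comes with each control period).
- robot.read_camera(name): name is "scene" or "top" or "wrist"; returns the picture (420x560x3 uint8, red, green, blue); there is no depth.
- robot.camera_info(name): a dict with "mtx" (3x3 intrinsics, pixels), "R" (3x3) and "t" (3): a world point X has camera coordinates R X + t. Camera axes: x right, y down, z forward; pixel columns grow to the right and rows downward; lengths in mm; the calibration is good to about 2 mm. A picture is of the moment at which its call begins: read the wrist's pose just before it. camera_info takes no time and is no camera call; for the wrist camera it gives the pose at the moment of the call.
- robot.close_job(): hands the job in, once; it reports no verdict.
Trained networks look in the newest picture that a camera, given by its name, has taken for a name from the list of things; names that differ only in an ending like _2 or _b are one class to them, and where a whole thing is asked for, a point or a joint stands for the part that bears it (a point fixed in the world has none). Each returns a list of dicts, best first, with "conf" (0 to 1); they miss things now and then, are a little off and sometimes report something else, mostly with a low value. They report only what shows in the picture. A call takes as long as a camera call.
- robot.spot_in(camera, query): "xyz" ([x, y, z] in mm, in the coordinates of the camera as it stood for that picture, good to about 4 mm: the middle of the surface that is visible of it).
- robot.regions_of(camera, query): "pixels" (420x560 bool, what is visible of it).
The state is a dict: "clock": time; "joint_positions": joint angles; "qd": joint speeds; "joint_efforts": joint torques, N m; "tool_pos": TCP position; "tcp_rot": TCP orientation; "contact_force": force on the tool from outside, world axes, zero at the start; "wrist_torque": the same for the moment, N m; "grip_width": opening from 0.0 (shut) to 1.0 (fully open).
Only numpy, scipy, OpenCV 4.12 (cv2) and the standard library are available. Lean on these libraries where they do the work, as an engineer would, in place of code of your own. Each camera call takes 0.05 s, during which the arm holds its last target.

## Working session

There is one attempt and no reset: what is moved stays moved. The work goes in short steps, Python scripts to look and compute and a tool call to move; the robot and the scene stay as the last step left them, time stands still between calls to the robot, and variables do not carry over. Pictures are saved under pics/ and viewed, and the job is handed in when it is done.

Besides the shell and the picture viewer there is one more tool, called after "Call:" in YAML: its name, and indented under it one key for each argument. drive_tool: Moves the arm, as the interface text tells. Its arguments: {"type":"object","properties":{"rows":{"type":"array","items":{"type":"object","properties":{"claw":{"type":"number"},"x":{"type":"number"},"y":{"type":"number"},"z":{"type":"number"},"roll":{"type":"number"}}}},"newtons":{"type":"number"}},"required":["rows"]}

```bash
ls -la; mkdir -p pics; python3 - <<'E'
from cell import robot
import cv2,numpy as np
s=robot.observe(); print(s)
for n in ["scene","top","wrist"]:
    im=robot.read_camera(n); cv2.imwrite(f"pics/{n}0.png",im[:,:,::-1]); 
    i=robot.camera_info(n); print(n,np.round(i["mtx"],1).tolist(),np.round(i["R"],4).tolist(),np.round(i["t"],1).tolist())
E
```

```text
total 12
drwxr-xr-x  3 agent agent 4096 Dec  7 14:27 .
drwxr-xr-x 23 root  root  4096 Dec  7 14:27 ..
drwxr-xr-x  2 agent agent 4096 Dec  7 14:27 pics
{'clock': 0.0, 'joint_positions': array([ 1.35877771,  0.69001205, -0.19449755,  1.56634559,  0.15731892,
        0.90249746, -0.21508418]), 'qd': array([ 0.00104462,  0.00010753,  0.00087087,  0.00071436,  0.00077111,
        0.00071722, -0.00041252]), 'joint_efforts': array([-6.08949740e-04, -5.27561796e+01, -1.26701608e+00, -1.53426057e+01,
       -5.26399794e-02,  6.45259162e-03,  1.90703645e-04]), 'tool_pos': array([ 151.87727099, -605.6092344 ,  237.89169153]), 'tcp_rot': array([-0.08686235,  0.70241471, -0.701121  ,  0.08659008]), 'contact_force': array([0.582746  , 0.41928622, 0.40130683]), 'wrist_torque': array([ 0.00214442,  0.06614872, -0.02435212]), 'grip_width': 0.9983597608190732}
scene [[412.4, 0.0, 277.1], [0.0, 412.4, 208.9], [0.0, 0.0, 1.0]] [[-0.4852, -0.8742, -0.0174], [-0.621, 0.3585, -0.697], [0.6156, -0.3273, -0.7169]] [300.9, 428.1, 624.7]
top [[445.5, 0.0, 274.7], [0.0, 445.5, 209.8], [0.0, 0.0, 1.0]] [[-0.0077, -0.999, -0.0437], [-0.9853, 0.015, -0.1699], [0.1704, 0.0417, -0.9845]] [63.8, 575.1, 857.9]
wrist [[338.1, 0.0, 280.0], [0.0, 338.1, 207.5], [0.0, 0.0, 1.0]] [[0.2443, -0.9697, 0.0001], [-0.928, -0.2338, 0.2901], [-0.2812, -0.071, -0.957]] [-624.4, -40.4, 388.6]
```

View pics/top0.png

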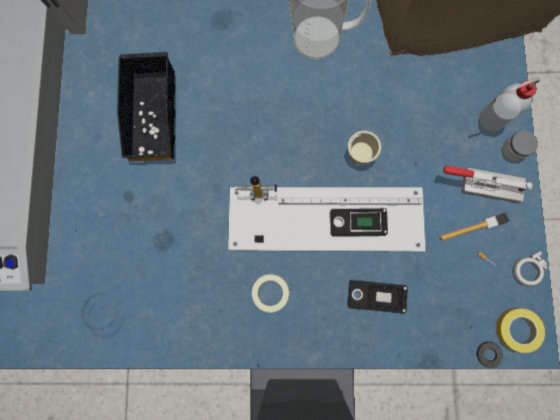

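View pics/scene0.png

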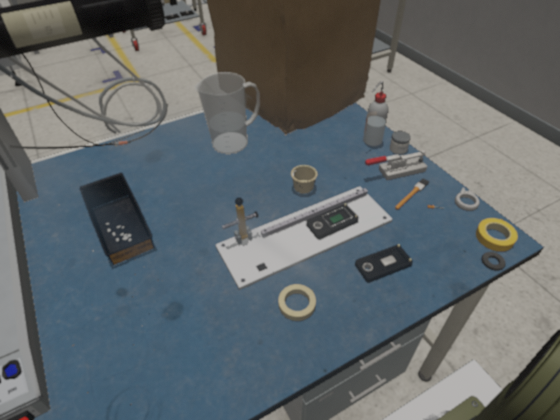

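View pics/wrist0.png

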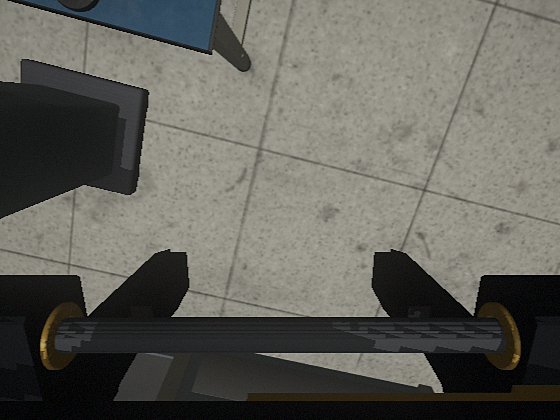

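```bash
cat > h.py <<'E'
import numpy as np,cv2
from cell import robot
def ray(info,uv,z):
    M,R,t=[np.array(info[k],float) for k in("mtx","R","t")]
    d=R.T@np.linalg.inv(M)@np.array([uv[0],uv[1],1.]); c=-R.T@t
    return c+d*(z-c[2])/d[2]
def proj(info,X):
    M,R,t=[np.array(info[k],float) for k in("mtx","R","t")]
    p=M@(R@np.array(X,float)+t); return p[:2]/p[2]
def cam2w(info,p):
    return np.array(info["R"]).T@(np.array(p)-np.array(info["t"]))
def shot(n,f):
    im=robot.read_camera(n); cv2.imwrite(f"pics/{f}.png",im[:,:,::-1]); return im
E
python3 - <<'E'
from h import *
for n in["top","scene"]:
    i=robot.camera_info(n)
    for q in["fixture","fence_mid","flag_hinge","flag_knob","bumper_seat","housing_center","cup_center","tape_center","spare_center"]:
        r=robot.spot_in(n,q)
        print(n,q,[(np.round(cam2w(i,d["xyz"]),1).tolist(),round(d["conf"],2)) for d in r[:3]])
i=robot.camera_info("top")
for uv in [(230,188),(228,250),(424,188),(425,251)]: print(uv,ray(i,uv,12).round(1))
for q in ["fixture","housing_center","stop_flag"]:
  for d in robot.regions_of("top",q)[:2]:
    m=d["pixels"].astype(np.uint8); pts=np.argwhere(m)[:,::-1].astype(np.float32)
    print(q,d["conf"],m.sum(),cv2.minAreaRect(pts), cv2.boxPoints(cv2.minAreaRect(pts)).tolist())
print(robot.observe()["clock"])
im=cv2.imread("pics/top0.png"); cv2.imwrite("pics/top0z.png",cv2.resize(im[170:270,220:430],None,fx=3.8,fy=3.8,interpolation=cv2.INTER_CUBIC))
E
```

```text
top fixture [([570.3, -21.6, 15.0], 0.71)]
top fence_mid [([565.2, -21.7, 12.3], 0.66)]
top flag_hinge [([563.0, -20.7, 10.3], 0.77)]
top flag_knob [([612.7, 95.0, 80.3], 0.61)]
top bumper_seat [([610.7, 86.2, 77.2], 0.7), ([410.2, 74.1, 21.8], 0.59)]
top housing_center [([554.6, -113.2, 32.1], 0.62)]
top cup_center [([717.9, -133.4, 21.2], 0.83)]
top tape_center [([412.1, 72.7, 21.8], 0.8)]
top spare_center []
scene fixture [([565.7, 12.8, 15.4], 0.81)]
scene fence_mid [([564.2, 13.3, 13.8], 0.61), ([618.1, 92.5, 78.8], 0.38)]
scene flag_hinge [([562.6, 13.2, 10.0], 0.74)]
scene flag_knob [([616.1, 95.2, 78.4], 0.89), ([564.4, 9.6, 17.4], 0.34)]
scene bumper_seat [([616.0, 87.3, 80.2], 0.92), ([564.6, 8.6, 14.7], 0.39)]
scene housing_center [([553.2, -118.7, 27.3], 0.75)]
scene cup_center [([712.8, -128.0, 31.9], 0.56)]
scene tape_center [([407.3, 70.7, 19.9], 0.58)]
scene spare_center [([400.5, -139.8, 13.6], 0.92), ([615.3, 91.8, 79.4], 0.38)]
(230, 188) [631.8 154.8  12. ]
(228, 250) [498.3 157.8  12. ]
(424, 188) [ 624.6 -257.4   12. ]
(425, 251) [ 491.6 -251.    12. ]
fixture 0.92 10793 ((326.2840270996094, 213.560546875), (195.9842987060547, 73.31058502197266), 0.7252243161201477) [[227.8357696533203, 248.97259521484375], [228.76368713378906, 175.66787719726562], [424.7322998046875, 178.14849853515625], [423.80438232421875, 251.45321655273438]]
housing_center 0.75 1514 ((358.5, 221.5), (27.0, 57.0), 90.0) [[330.0, 208.0], [387.0, 208.0], [387.0, 235.0], [330.0, 235.0]]
stop_flag 0.83 354 ((256.4990234375, 186.69012451171875), (40.67247009277344, 19.624244689941406), 20.85445785522461) [[234.00198364257812, 188.6198272705078], [240.98812866210938, 170.2812042236328], [278.9960632324219, 184.7604217529297], [272.0099182128906, 203.0990447998047]]
1.2
```

View pics/top0z.png

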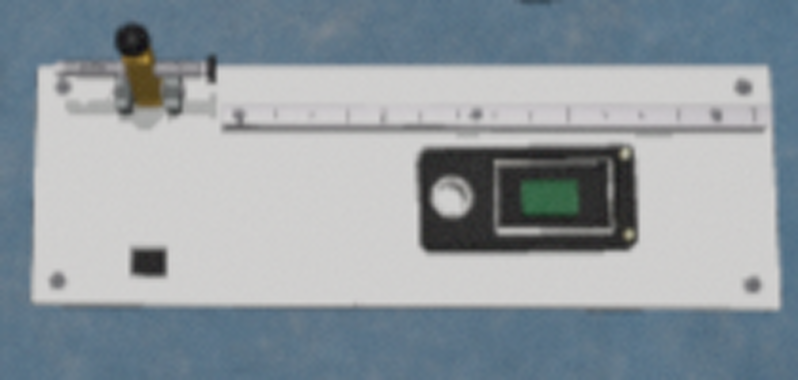

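```bash
cat >> h.py <<'E'
from scipy.spatial.transform import Rotation as Ro
F0=np.array([561.6,-49.0]); FY=-0.0165
def f2w(p,yaw=None,o=None):
    a=FY if yaw is None else yaw; o=F0 if o is None else o
    c,s=np.cos(a),np.sin(a); return np.array([o[0]+c*p[0]-s*p[1],o[1]+s*p[0]+c*p[1],p[2]])
def plan(target,jawyaw=None,s=None,pos=None):
    """target world TCP; jawyaw= world angle of tool z axis; print shifts"""
    s=s or robot.observe(); R=Ro.from_quat(s["tcp_rot"]).as_matrix(); p=s["tool_pos"] if pos is None else np.array(pos)
    d=R.T@(np.array(target)-p)/30
    out=d.round(3).tolist()
    if jawyaw is not None:
        # roll about tool y; positive turn about y
        t=np.array([np.cos(jawyaw),np.sin(jawyaw),0]); l=R.T@t
        a=np.degrees(np.arctan2(l[0],l[2])); 
        a=(a+90)%180-90
        out.append(round(a/8,3))
    return out
E
python3 - <<'E'
from h import *
s=robot.observe(); R=Ro.from_quat(s["tcp_rot"]).as_matrix(); print(R.round(4))
i=robot.camera_info("wrist"); print("wristcam",-np.array(i["R"]).T@np.array(i["t"])-s["tool_pos"])
i=robot.camera_info("top"); print("topcam",-np.array(i["R"]).T@np.array(i["t"]))
# corner fit on zoomed
from scipy.optimize import least_squares
for n in ["top"]:
    i=robot.camera_info(n)
    obs={}
    z=lambda u,v:(220+(u+.5)/3.8-.5,170+(v+.5)/3.8-.5)
    obs=[((67.5,205),z(38,66)),((67.5,-205),z(770,66)),((-67.5,205),z(32,302)),((-67.5,-205),z(779,308))]
    def f(q): return np.concatenate([proj(i,f2w((*a,12),q[2],q[:2]))-b for a,b in obs])
    r=least_squares(f,[561,-49,-.017]); print(r.x,r.fun.round(2))
q=r.x
for nm,p in dict(hole=(0,0,0),pad=(-44,140,16),fm=(30,-50,28),fe=(30,-200,28),fs=(30,100,28),hinge=(50,140,26)).items():
    w=f2w(p,q[2],q[:2]); uv=proj(i,w); print(nm,w.round(1),((uv-[220,170])*3.8).round(0))
# flag angle
for th in np.arange(-.3,.5,.1):
    k=f2w((50-107*np.sin(th),140,26+107*np.cos(th)),q[2],q[:2])
    print(round(th,1),[((proj(robot.camera_info(n),k))).round(1).tolist() for n in("top","scene")])
E
python3 -c "
import cv2;im=cv2.imread('pics/scene0.png');cv2.imwrite('pics/s0z.png',cv2.resize(im[170:290,200:410],None,fx=3.8,fy=3.8,interpolation=cv2.INTER_CUBIC))"
```

```text
[[-9.699e-01 -0.000e+00  2.433e-01]
 [-2.433e-01 -1.000e-04 -9.699e-01]
 [ 0.000e+00 -1.000e+00  1.000e-04]]
wristcam [ 72.42655667  18.6213128  145.60795852]
topcam [421.00024744  19.34765777 945.06764981]
[ 5.63352367e+02 -4.76722579e+01 -1.87726094e-02] [-0.16 -0.31 -0.02 -0.09 -0.4   0.22  0.56  0.12]
hole [563.4 -47.7   0. ] [398. 186.]
pad [522.   93.1  16. ] [146. 259.]
fm [592.4 -98.2  28. ] [493. 124.]
fe [ 589.6 -248.2   28. ] [771. 125.]
fs [595.2  51.7  28. ] [219. 124.]
hinge [616.   91.4  26. ] [148.  89.]
-0.3 [[254.9, 165.9], [233.7, 194.8]]
-0.2 [[254.7, 170.9], [235.6, 196.8]]
-0.1 [[254.5, 176.1], [237.5, 199.3]]
0.0 [[254.4, 181.6], [239.5, 202.2]]
0.1 [[254.3, 187.2], [241.6, 205.5]]
0.2 [[254.3, 192.9], [243.8, 209.1]]
0.3 [[254.3, 198.6], [245.9, 213.1]]
0.4 [[254.4, 204.2], [248.1, 217.4]]
```

View pics/s0z.png

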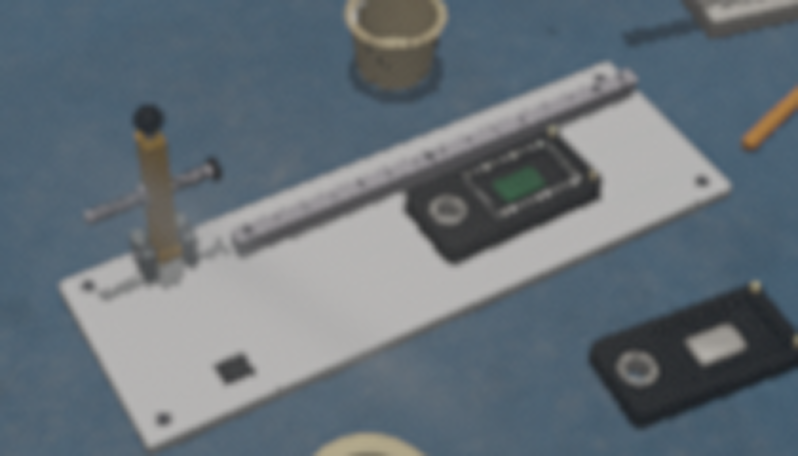

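```bash
sed -i 's/^F0=.*/F0=np.array([563.35,-47.7]); FY=-0.0188/' h.py; cat >> h.py <<'E'
def w2f(p):
    d=np.array(p[:2])-F0; c,s=np.cos(FY),np.sin(FY); return np.array([c*d[0]+s*d[1],-s*d[0]+c*d[1],p[2]])
E
python3 - <<'E'
from h import *
i=robot.camera_info("top"); z=lambda u,v:(220+(u+.5)/3.8-.5,170+(v+.5)/3.8-.5)
for uv in [(419,150),(634,146),(636,249),(422,250)]: print(w2f(ray(i,z(*uv),28)).round(1))
print("bump",w2f(ray(i,z(213,68),75)).round(1))
hi=f2w((50,140,26)); print("hinge",hi)
J=np.pi/2+FY
print(plan(hi+[70,0,120],J))
E
```

```text
[16.4 -8.8 28. ]
[  19.  -125.4   28. ]
[ -37.4 -124.7   28. ]
[-38.6  -9.9  28. ]
bump [ 51.6 102.5  75. ]
hinge [615.97300922  91.3353153   26.        ]
[-22.92, 3.09, -18.224, np.float64(1.895)]
```

```bash
python3 - <<'E'
from h import *
print(plan([671,91.3,216],np.pi/2+FY))
E
```

```text
[-22.435, 0.757, -18.344, np.float64(1.895)]
```

Call:
drive_tool:
  rows:
    - {"x": -1.2, "y": 0, "z": -1.0, "claw": 0}
    - {"x": -2.4, "y": 0, "z": -2.0, "claw": 0}
    - {"x": -3.6, "y": 0.1, "z": -3.0, "claw": 0}
    - {"x": -4.8, "y": 0.1, "z": -4, "claw": 0}
    - {"x": -6.1, "y": 0.2, "z": -5, "claw": 0}
    - {"x": -7.4, "y": 0.2, "z": -6, "claw": 0}
    - {"x": -8.6, "y": 0.3, "z": -7, "claw": 0}
    - {"x": -9.8, "y": 0.3, "z": -8, "claw": 0}
  newtons: 20

```text
invalid input at $.rows[0]: expected keys claw, x, y, z, roll
```

Call:
drive_tool:
  rows:
    - {"x": -1.2, "y": 0, "z": -1.0, "roll": 0, "claw": 0}
    - {"x": -2.4, "y": 0, "z": -2.0, "roll": 0, "claw": 0}
    - {"x": -3.6, "y": 0.1, "z": -3.0, "roll": 0, "claw": 0}
    - {"x": -4.8, "y": 0.1, "z": -4, "roll": 0, "claw": 0}
    - {"x": -6.1, "y": 0.2, "z": -5, "roll": 0, "claw": 0}
    - {"x": -7.4, "y": 0.2, "z": -6, "roll": 0, "claw": 0}
    - {"x": -8.6, "y": 0.3, "z": -7, "roll": 0, "claw": 0}
    - {"x": -9.8, "y": 0.3, "z": -8, "roll": 0, "claw": 0}
  newtons: 20

```text
clock: 2.0
tool_pos: [379.9, -300.2, 229.7]
tcp_rot: [0.087, -0.702, 0.702, -0.087]
contact_force: [1.3, 0.7, 0.1]
grip_width: 0.294
```

```bash
python3 - <<'E'
from h import *
s=robot.observe(); print({k:np.round(v,3).tolist() for k,v in s.items()})
print(plan([671,91.3,216],np.pi/2+FY))
E
```

```text
{'clock': 2.0, 'joint_positions': [0.675, 0.523, -0.155, 1.991, 0.13, 0.636, -0.89], 'qd': [-1.009, -0.05, 0.071, 0.094, -0.056, -0.074, -0.902], 'joint_efforts': [5.485, -42.025, -0.526, -10.838, 0.028, 0.157, 0.948], 'tool_pos': [379.873, -300.229, 229.71], 'tcp_rot': [0.087, -0.702, 0.702, -0.087], 'contact_force': [1.258, 0.696, 0.121], 'wrist_torque': [-0.005, -0.068, 0.01], 'grip_width': 0.294}
[-12.59, 0.458, -10.296, np.float64(1.896)]
```

Call:
drive_tool:
  rows:
    - {"x": -1.2, "y": 0, "z": -1.0, "roll": 0, "claw": 0}
    - {"x": -2.4, "y": 0.1, "z": -2.0, "roll": 0, "claw": 0}
    - {"x": -3.6, "y": 0.2, "z": -3.0, "roll": 0, "claw": 0}
    - {"x": -4.8, "y": 0.2, "z": -4, "roll": 0, "claw": 0}
    - {"x": -6.1, "y": 0.2, "z": -5, "roll": 0.5, "claw": 0}
    - {"x": -7.4, "y": 0.3, "z": -6, "roll": 1, "claw": 0}
    - {"x": -8.6, "y": 0.4, "z": -7, "roll": 1.5, "claw": 0}
    - {"x": -9.8, "y": 0.4, "z": -8, "roll": 1.9, "claw": 0}

```text
clock: 2.8
tool_pos: [606.4, 4.3, 217.4]
tcp_rot: [-0.008, -0.707, 0.707, 0.008]
contact_force: [1.4, 0.5, -0.3]
grip_width: 0.006
```

```bash
python3 - <<'E'
from h import *
s=robot.observe(); print(s["tool_pos"],s["clock"]); 
R=Ro.from_quat(s["tcp_rot"]).as_matrix(); print(R.round(3)); print(w2f(s["tool_pos"]))
print(plan([671,91.3,216],np.pi/2+FY))
E
```

```text
[606.42668155   4.34706883 217.44768008] 2.8
[[-1.    -0.    -0.022]
 [ 0.022 -0.    -1.   ]
 [ 0.    -1.     0.   ]]
[ 42.09064201  52.84766525 217.44768008]
[-2.089, 0.047, -2.944, np.float64(-0.02)]
```

Call:
drive_tool:
  rows:
    - {"x": -1.0, "y": 0, "z": -1.2, "roll": 0, "claw": 0}
    - {"x": -1.8, "y": 0, "z": -2.2, "roll": 0, "claw": 0}
    - {"x": -2.1, "y": 0, "z": -2.9, "roll": 0, "claw": 0}
    - {"x": -2.1, "y": 1, "z": -2.9, "roll": 0, "claw": 0}
    - {"x": -2.1, "y": 2.2, "z": -2.9, "roll": 0, "claw": 0}
    - {"x": -2.1, "y": 3.3, "z": -2.9, "roll": 0, "claw": 0}
    - {"x": -2.1, "y": 3.7, "z": -2.9, "roll": 0, "claw": 0}
    - {"x": -2.1, "y": 3.7, "z": -2.9, "roll": 0, "claw": 0}

```text
clock: 3.6
tool_pos: [669.1, 88.1, 105.0]
tcp_rot: [-0.006, -0.707, 0.707, 0.008]
contact_force: [-0.6, -0.7, 0.2]
grip_width: 0.008
```

```bash
python3 - <<'E'
from h import *
s=robot.observe(); print(s["tool_pos"],s["clock"],s["contact_force"]); print(w2f(s["tool_pos"]))
shot("scene","scene1"); im=shot("wrist","wrist1")
E
```

```text
[669.07427505  88.08138239 105.01295141] 3.6 [-0.55366654 -0.715742    0.22547239]
[103.15305238 137.7448871  105.01295141]
```

View pics/scene1.png

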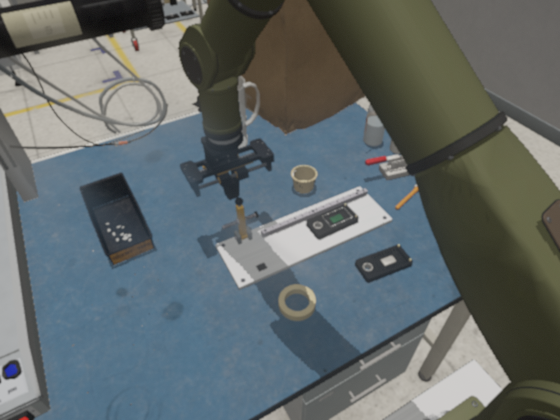

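View pics/wrist1.png

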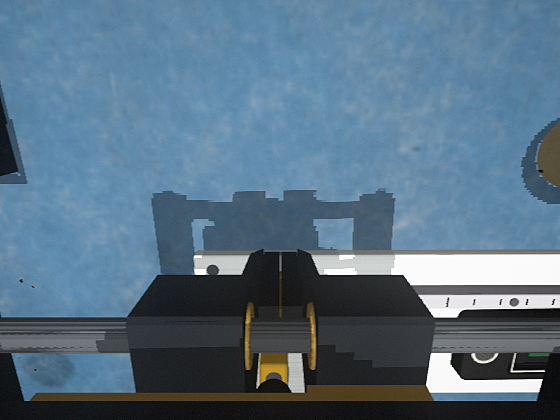

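Call:
drive_tool:
  rows:
    - {"x": 0.6, "y": 0, "z": 0, "roll": 0, "claw": 0}
    - {"x": 1.0, "y": 0, "z": 0, "roll": 0, "claw": 0}
    - {"x": 1.2, "y": 0, "z": 0, "roll": 0, "claw": 0}
    - {"x": 1.5, "y": 0, "z": 0, "roll": 0, "claw": 0}
    - {"x": 1.8, "y": 0, "z": 0, "roll": 0, "claw": 0}
    - {"x": 2.0, "y": 0, "z": 0, "roll": 0, "claw": 0}
    - {"x": 2.4, "y": 0.12, "z": 0, "roll": 0, "claw": 0}
    - {"x": 2.75, "y": 0.3, "z": 0, "roll": 0, "claw": 0}

```text
clock: 4.5
tool_pos: [587.6, 89.9, 98.1]
tcp_rot: [0.007, 0.707, -0.707, -0.007]
contact_force: [1.8, 0.5, 1.2]
grip_width: 0.006
```

Call:
drive_tool:
  rows:
    - {"x": 0.35, "y": 0.2, "z": 0, "roll": 0, "claw": 0}
    - {"x": 0.65, "y": 0.47, "z": 0, "roll": 0, "claw": 0}
    - {"x": 0.9, "y": 0.78, "z": 0, "roll": 0, "claw": 0}
    - {"x": 1.1, "y": 1.12, "z": 0, "roll": 0, "claw": 0}
    - {"x": 1.2, "y": 1.37, "z": 0, "roll": 0, "claw": 0}
    - {"x": 1.3, "y": 1.6, "z": 0, "roll": 0, "claw": 0}
    - {"x": 1.35, "y": 1.75, "z": 0, "roll": 0, "claw": 0}
    - {"x": 1.35, "y": 1.85, "z": 0, "roll": 0, "claw": 0}

```text
clock: 5.3
tool_pos: [546.6, 90.5, 41.7]
tcp_rot: [-0.006, -0.707, 0.707, 0.007]
contact_force: [-1.2, -0.4, 1.3]
grip_width: 0.003
```

```bash
python3 - <<'E'
from h import *
s=robot.observe(); print(s["tool_pos"],s["clock"],s["contact_force"]); print(w2f(s["tool_pos"]))
shot("scene","scene2"); im=cv2.imread("pics/scene2.png")
cv2.imwrite('pics/s2z.png',cv2.resize(im[170:290,200:410],None,fx=3.8,fy=3.8,interpolation=cv2.INTER_CUBIC))
E
```

```text
[546.58490891  90.51083211  41.69447949] 5.3 [-1.21274757 -0.43556753  1.32003306]
[-19.36033904 137.87124307  41.69447949]
```

View pics/s2z.png

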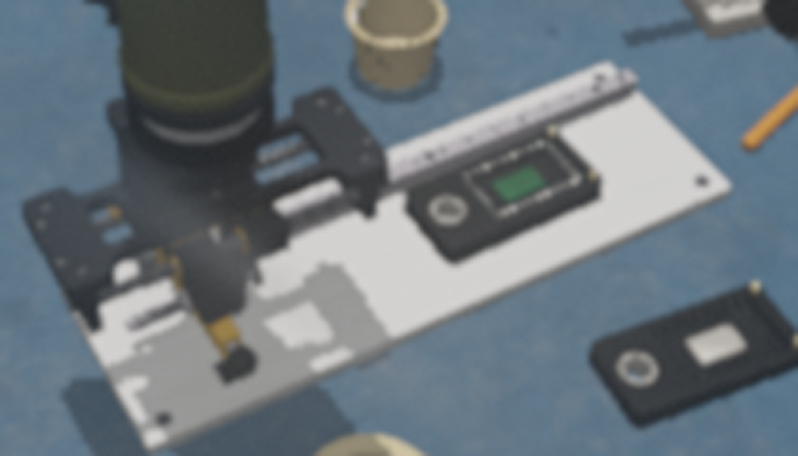

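Call:
drive_tool:
  rows:
    - {"x": 0, "y": 0.05, "z": 0, "roll": 0, "claw": 0}
    - {"x": 0, "y": 0.1, "z": 0, "roll": 0, "claw": 0}
    - {"x": 0, "y": 0.14, "z": 0, "roll": 0, "claw": 0}
    - {"x": 0, "y": 0.18, "z": 0, "roll": 0, "claw": 0}
    - {"x": 0, "y": 0.22, "z": 0, "roll": 0, "claw": 0}
    - {"x": 0, "y": 0.25, "z": 0, "roll": 0, "claw": 0}
    - {"x": 0, "y": 0.25, "z": 0, "roll": 0, "claw": 0}
    - {"x": 0, "y": 0.25, "z": 0, "roll": 0, "claw": 0}

```text
clock: 6.15
tool_pos: [547.9, 90.6, 34.7]
tcp_rot: [0.007, 0.707, -0.707, -0.007]
contact_force: [0.5, 0.4, 0.5]
grip_width: 0.004
```

```bash
python3 - <<'E'
from h import *
s=robot.observe(); print(s["tool_pos"],s["clock"],s["contact_force"]); print(w2f(s["tool_pos"]))
E
```

```text
[547.89152957  90.64255067  34.68024335] 6.15 [0.54702811 0.35309335 0.48436428]
[-18.05642543 138.02750137  34.68024335]
```

Call:
drive_tool:
  rows:
    - {"x": 0, "y": 0.03, "z": 0, "roll": 0, "claw": 0}
    - {"x": 0, "y": 0.05, "z": 0, "roll": 0, "claw": 0}
    - {"x": 0, "y": 0.07, "z": 0, "roll": 0, "claw": 0}
    - {"x": 0, "y": 0.08, "z": 0, "roll": 0, "claw": 0}
    - {"x": 0, "y": 0.09, "z": 0, "roll": 0, "claw": 0}
    - {"x": 0, "y": 0.1, "z": 0, "roll": 0, "claw": 0}
    - {"x": 0, "y": 0.1, "z": 0, "roll": 0, "claw": 0}
    - {"x": 0, "y": 0.1, "z": 0, "roll": 0, "claw": 0}

```text
clock: 6.95
tool_pos: [548.0, 90.6, 34.1]
tcp_rot: [0.008, 0.707, -0.707, -0.006]
contact_force: [-4.0, -0.3, 21.5]
grip_width: 0.005
```

Call:
drive_tool:
  rows:
    - {"x": 0, "y": -0.6, "z": 0, "roll": 0, "claw": 0}
    - {"x": 0, "y": -1.8, "z": 0, "roll": 0, "claw": 0}
    - {"x": 0.3, "y": -2.5, "z": 1, "roll": 0, "claw": 0.6}
    - {"x": 0.8, "y": -2.7, "z": 2.2, "roll": 0, "claw": 0.6}
    - {"x": 1.2, "y": -2.7, "z": 3.5, "roll": 0, "claw": 0.6}
    - {"x": 1.6, "y": -2.7, "z": 5, "roll": 0, "claw": 0.6}
    - {"x": 1.9, "y": -2.7, "z": 6.2, "roll": 0, "claw": 0.6}
    - {"x": 1.9, "y": -2.7, "z": 6.8, "roll": 0, "claw": 0.6}

```text
clock: 7.75
tool_pos: [484.3, -116.7, 112.8]
tcp_rot: [-0.008, -0.706, 0.708, 0.009]
contact_force: [0.7, -0.6, 0.0]
grip_width: 0.525
```

```bash
python3 - <<'E'
from h import *
s=robot.observe(); print(s["tool_pos"],s["clock"],s["contact_force"]); print(w2f(s["tool_pos"]))
shot("scene","scene3"); im=cv2.imread("pics/scene3.png")
a=cv2.resize(im[170:290,200:410],None,fx=3.8,fy=3.8,interpolation=cv2.INTER_CUBIC)
cv2.imwrite('pics/s3z.png',a)
shot("wrist","wrist3")
i=robot.camera_info("scene")
for th in (1.4,1.5,1.57): print(th,((proj(i,f2w((50-107*np.sin(th),140,26+107*np.cos(th))))-[200,170])*3.8).round(0))
E
```

```text
[ 484.28953679 -116.65509059  112.79723914] 7.75 [ 0.72748568 -0.61374451  0.04634429]
[-77.75021271 -70.42915436 112.79723914]
1.4 [241. 351.]
1.5 [243. 364.]
1.57 [244. 372.]
```

View pics/s3z.png

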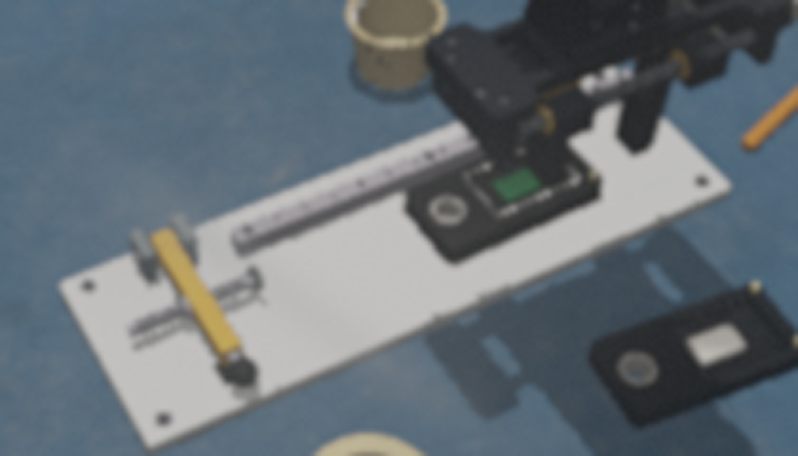

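View pics/wrist3.png

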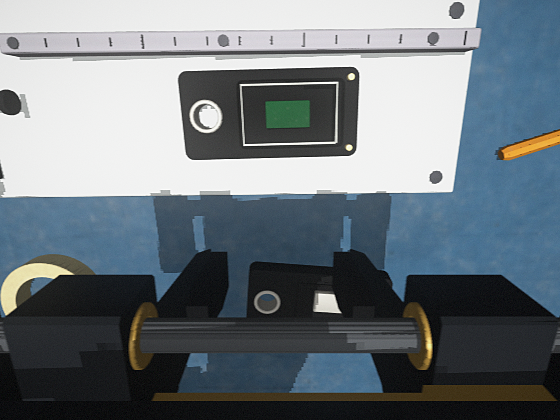

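```bash
python3 - <<'E'
from h import *
i=robot.camera_info("wrist"); 
for uv in [(180,72),(357,68),(355,155),(186,159)]: print(w2f(ray(i,uv,28)).round(1))
print("fence top", [w2f(ray(i,uv,28)).round(1).tolist() for uv in[(2,52),(480,47)]])
print("edge",[w2f(ray(i,uv,12)).round(1).tolist() for uv in [(5,196),(454,192)]])
j=robot.camera_info("scene"); 
for y in (95,100,105,110): print(y,((proj(j,f2w((1,y,26)))-[200,170])*3.8).round(0), proj(i,f2w((1,y,26))).round(0))
E
```

```text
[19.2 -7.2 28. ]
[  20.9 -119.5   28. ]
[ -34.1 -121.4   28. ]
[-36.1  -6.2  28. ]
fence top [[31.5, 102.6, 28.0], [32.7, -195.6, 28.0]]
edge [[-65.4, 136.4, 12.0], [-64.6, -201.2, 12.0]]
95 [267. 274.] [ 27. 103.]
100 [260. 277.] [ 20. 103.]
105 [252. 280.] [ 12. 103.]
110 [245. 283.] [  4. 103.]
```

Call:
drive_tool:
  rows:
    - {"x": 0, "y": 0.7, "z": -0.1, "roll": 0, "claw": 0.6}
    - {"x": 0, "y": 1.5, "z": -0.1, "roll": 0, "claw": 0.6}
    - {"x": 0, "y": 2.3, "z": -0.1, "roll": 0, "claw": 0.6}
    - {"x": 0, "y": 2.8, "z": -0.1, "roll": 0, "claw": 0.6}
    - {"x": 0, "y": 3.1, "z": -0.1, "roll": 0, "claw": 0.6}
    - {"x": 0, "y": 3.15, "z": -0.1, "roll": 0, "claw": 0.6}
    - {"x": 0, "y": 3.15, "z": -0.1, "roll": 0, "claw": 0.6}
    - {"x": 0, "y": 3.15, "z": -0.1, "roll": 0, "claw": 0.6}

```text
clock: 8.65
tool_pos: [487.0, -109.1, 18.9]
tcp_rot: [-0.007, -0.707, 0.707, 0.006]
contact_force: [0.3, 0.1, -0.3]
grip_width: 0.601
```

```bash
python3 - <<'E'
from h import *
s=robot.observe(); print(s["tool_pos"],s["clock"],s["contact_force"]); print(w2f(s["tool_pos"])); print(Ro.from_quat(s["tcp_rot"]).as_matrix().round(4))
E
```

```text
[ 487.0349563  -109.09488317   18.90667872] 8.65 [ 0.27016558  0.13845199 -0.30152113]
[-75.14740189 -62.81867209  18.90667872]
[[-9.998e-01  1.400e-03 -1.930e-02]
 [ 1.930e-02 -1.000e-04 -9.998e-01]
 [-1.400e-03 -1.000e+00  1.000e-04]]
```

Call:
drive_tool:
  rows:
    - {"x": -0.3, "y": 0, "z": 0, "roll": 0, "claw": 0.6}
    - {"x": -0.6, "y": 0, "z": 0, "roll": 0, "claw": 0.6}
    - {"x": -0.75, "y": 0, "z": 0, "roll": 0, "claw": 0.6}
    - {"x": -0.85, "y": 0, "z": 0, "roll": 0, "claw": 0.6}
    - {"x": -0.95, "y": 0, "z": 0, "roll": 0, "claw": 0.6}
    - {"x": -1.02, "y": 0, "z": 0, "roll": 0, "claw": 0.6}
    - {"x": -1.09, "y": 0, "z": 0, "roll": 0, "claw": 0.6}
    - {"x": -1.15, "y": 0, "z": 0, "roll": 0, "claw": 0.6}

```text
clock: 9.45
tool_pos: [520.8, -110.0, 18.1]
tcp_rot: [-0.007, -0.707, 0.707, 0.007]
contact_force: [-0.3, 0.3, 0.3]
grip_width: 0.601
```

```bash
python3 - <<'E'
from h import *
s=robot.observe(); print(s["tool_pos"],s["clock"],s["contact_force"]); print(w2f(s["tool_pos"]))
im=shot("top","top4"); im=cv2.imread("pics/top4.png"); cv2.imwrite("pics/top4z.png",cv2.resize(im[170:270,220:430],None,fx=3.8,fy=3.8,interpolation=cv2.INTER_CUBIC))
E
```

```text
[ 520.75911521 -109.9852809    18.14115846] 9.45 [-0.30470633  0.29065479  0.29186624]
[-41.41246404 -63.07493564  18.14115846]
```

View pics/top4z.png

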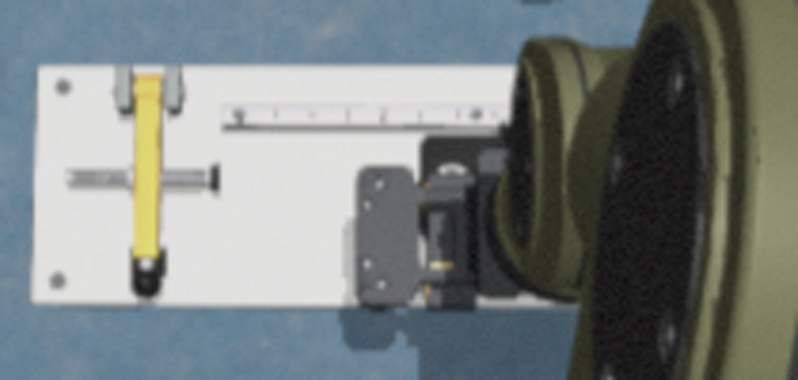

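Call:
drive_tool:
  rows:
    - {"x": -0.03, "y": 0, "z": 0, "roll": 0, "claw": 0.6}
    - {"x": -0.05, "y": 0, "z": 0, "roll": 0, "claw": 0.6}
    - {"x": -0.07, "y": 0, "z": 0, "roll": 0, "claw": 0.6}
    - {"x": -0.09, "y": 0, "z": 0, "roll": 0, "claw": 0.6}
    - {"x": -0.1, "y": 0, "z": 0, "roll": 0, "claw": 0.6}
    - {"x": -0.11, "y": 0, "z": 0, "roll": 0, "claw": 0.6}
    - {"x": -0.12, "y": 0, "z": 0, "roll": 0, "claw": 0.6}
    - {"x": -0.12, "y": 0, "z": 0, "roll": 0, "claw": 0.6}

```text
clock: 10.3
tool_pos: [524.4, -110.0, 18.2]
tcp_rot: [-0.007, -0.707, 0.707, 0.007]
contact_force: [-0.7, 0.3, 0.5]
grip_width: 0.599
```

Call:
drive_tool:
  rows:
    - {"x": -0.02, "y": 0, "z": 0, "roll": 0, "claw": 0.6}
    - {"x": -0.04, "y": 0, "z": 0, "roll": 0, "claw": 0.6}
    - {"x": -0.05, "y": 0, "z": 0, "roll": 0, "claw": 0.6}
    - {"x": -0.06, "y": 0, "z": 0, "roll": 0, "claw": 0.6}
    - {"x": -0.07, "y": 0, "z": 0, "roll": 0, "claw": 0.6}
    - {"x": -0.08, "y": 0, "z": 0, "roll": 0, "claw": 0.6}
    - {"x": -0.08, "y": 0, "z": 0, "roll": 0, "claw": 0.6}
    - {"x": -0.08, "y": 0, "z": 0, "roll": 0, "claw": 0.6}

```text
clock: 11.1
tool_pos: [524.5, -110.1, 18.1]
tcp_rot: [-0.005, -0.707, 0.707, 0.009]
contact_force: [-6.2, 1.2, 5.8]
grip_width: 0.597
```

Call:
drive_tool:
  rows:
    - {"x": 0.1, "y": 0, "z": 0, "roll": 0, "claw": 0.6}
    - {"x": 0.4, "y": 0, "z": 0, "roll": 0, "claw": 0.6}
    - {"x": 0.7, "y": -0.3, "z": 0, "roll": 0, "claw": 0.6}
    - {"x": 0.7, "y": -1.3, "z": 0, "roll": 0, "claw": 0.6}
    - {"x": 0.5, "y": -2.3, "z": 0.8, "roll": 0, "claw": 0}
    - {"x": 0, "y": -2.3, "z": 1.8, "roll": 0, "claw": 0}
    - {"x": -0.7, "y": -2.3, "z": 2.8, "roll": 0, "claw": 0}
    - {"x": -1.3, "y": -2.3, "z": 3.5, "roll": 0, "claw": 0}

```text
clock: 11.9
tool_pos: [564.5, -218.8, 88.6]
tcp_rot: [-0.009, -0.706, 0.708, 0.007]
contact_force: [-0.1, -0.0, 0.3]
grip_width: 0.264
```

```bash
python3 - <<'E'
from h import *
s=robot.observe(); print(s["tool_pos"],s["clock"],s["contact_force"]); print(w2f(s["tool_pos"])); print(s["joint_positions"].round(2))
im=shot("wrist","wrist5"); im=shot("top","top5"); im=cv2.imread("pics/top5.png"); cv2.imwrite("pics/top5z.png",cv2.resize(im[170:270,220:430],None,fx=3.8,fy=3.8,interpolation=cv2.INTER_CUBIC))
E
```

```text
[ 564.49189082 -218.83867955   88.5755893 ] 11.9 [-0.14921812 -0.03291028  0.34853277]
[   4.35890669 -171.08697053   88.5755893 ]
[ 0.35  0.86 -0.1   1.74  0.15  0.54 -1.43]
```

View pics/top5z.png

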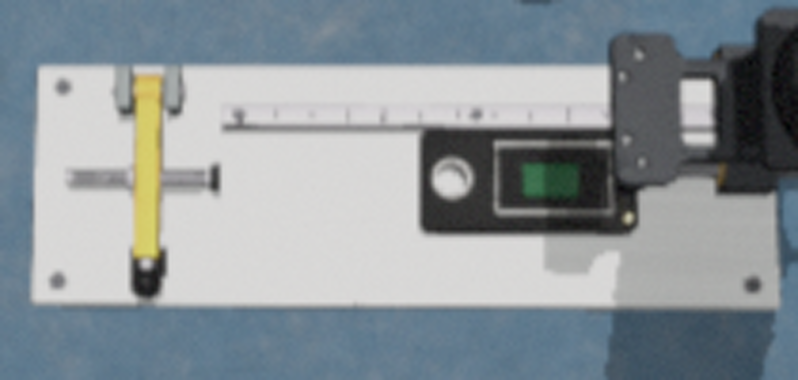

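View pics/wrist5.png

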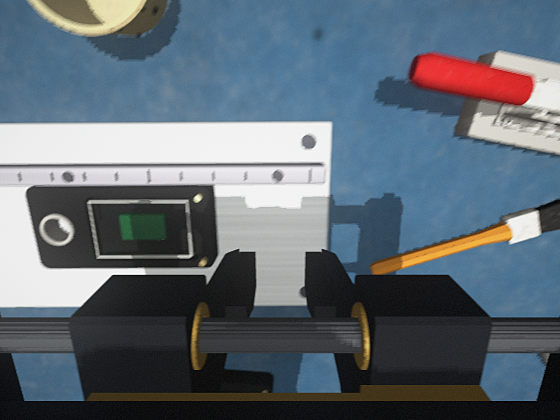

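Call:
drive_tool:
  rows:
    - {"x": 0, "y": 0, "z": 0, "roll": 1, "claw": 0}
    - {"x": 0, "y": 0, "z": 0, "roll": 2, "claw": 0}
    - {"x": 0, "y": 0, "z": 0, "roll": 3, "claw": 0}
    - {"x": 0, "y": 0, "z": 0, "roll": 4, "claw": 0}
    - {"x": 0, "y": 0, "z": 0, "roll": 5, "claw": 0}
    - {"x": 0, "y": 0, "z": 0, "roll": 6, "claw": 0}
    - {"x": 0, "y": 0, "z": 0, "roll": 7, "claw": 0}
    - {"x": 0, "y": 0, "z": 0, "roll": 8, "claw": 0}

```text
clock: 12.8
tool_pos: [563.1, -214.6, 87.5]
tcp_rot: [0.382, 0.595, -0.595, -0.382]
contact_force: [-0.3, 0.9, -0.1]
grip_width: 0.004
```

Call:
drive_tool:
  rows:
    - {"x": 0, "y": 0, "z": 0, "roll": 1, "claw": 0}
    - {"x": 0, "y": 0, "z": 0, "roll": 2, "claw": 0}
    - {"x": 0, "y": 0, "z": 0, "roll": 3, "claw": 0}
    - {"x": 0, "y": 0, "z": 0, "roll": 3.25, "claw": 0}
    - {"x": 0, "y": 0, "z": 0, "roll": 3.25, "claw": 0}
    - {"x": 0, "y": 0, "z": 0, "roll": 3.25, "claw": 0}
    - {"x": 0, "y": 0, "z": 0, "roll": 3.25, "claw": 0}
    - {"x": 0, "y": 0, "z": 0, "roll": 3.25, "claw": 0}

```text
clock: 13.6
tool_pos: [563.8, -215.9, 87.3]
tcp_rot: [0.505, 0.495, -0.495, -0.505]
contact_force: [0.8, -0.5, -0.1]
grip_width: 0.009
```

```bash
python3 - <<'E'
from h import *
s=robot.observe(); print(s["tool_pos"],s["clock"],s["contact_force"]); print(w2f(s["tool_pos"])); print(s["joint_positions"].round(2))
print(Ro.from_quat(s["tcp_rot"]).as_matrix().round(4)); print(plan(f2w((1,-165,18.5)),FY))
E
```

```text
[ 563.82386214 -215.85257068   87.28982867] 13.6 [ 0.8385224  -0.52596963 -0.12872072]
[   3.63486051 -168.11394755   87.28982867]
[ 0.13  0.89  0.3   1.76 -0.45  0.56 -2.46]
[[ 1.880e-02  2.000e-04 -9.998e-01]
 [ 9.998e-01  1.000e-04  1.880e-02]
 [ 1.000e-04 -1.000e+00 -2.000e-04]]
[0.104, 2.293, 0.088, np.float64(-0.0)]
```

Call:
drive_tool:
  rows:
    - {"x": 0, "y": 0, "z": 0, "roll": -1, "claw": 0}
    - {"x": 0, "y": 0, "z": 0, "roll": -2, "claw": 0}
    - {"x": 0, "y": 0, "z": 0, "roll": -3, "claw": 0}
    - {"x": 0, "y": 0, "z": 0, "roll": -4, "claw": 0}
    - {"x": 0, "y": 0, "z": 0, "roll": -5, "claw": 0}
    - {"x": 0, "y": 0, "z": 0, "roll": -6, "claw": 0}
    - {"x": 0, "y": 0, "z": 0, "roll": -7, "claw": 0}
    - {"x": 0, "y": 0, "z": 0, "roll": -8, "claw": 0}

```text
clock: 14.4
tool_pos: [563.8, -216.1, 87.3]
tcp_rot: [-0.164, -0.688, 0.688, 0.164]
contact_force: [-0.4, 0.3, -0.3]
grip_width: 0.005
```

Call:
drive_tool:
  rows:
    - {"x": 0, "y": 0, "z": 0, "roll": -1, "claw": 0}
    - {"x": 0, "y": 0, "z": 0, "roll": -2, "claw": 0}
    - {"x": 0, "y": 0, "z": 0, "roll": -3, "claw": 0}
    - {"x": 0, "y": 0, "z": 0, "roll": -4, "claw": 0}
    - {"x": 0, "y": 0, "z": 0, "roll": -5, "claw": 0}
    - {"x": 0, "y": 0, "z": 0, "roll": -6, "claw": 0}
    - {"x": 0, "y": 0, "z": 0, "roll": -7, "claw": 0}
    - {"x": 0, "y": 0, "z": 0, "roll": -8, "claw": 0}

```text
clock: 15.2
tool_pos: [563.7, -216.2, 87.3]
tcp_rot: [0.226, -0.67, 0.67, -0.226]
contact_force: [0.3, 0.8, 0.3]
grip_width: 0.008
```

Call:
drive_tool:
  rows:
    - {"x": 0, "y": 0, "z": 0, "roll": -1, "claw": 0}
    - {"x": 0, "y": 0, "z": 0, "roll": -2, "claw": 0}
    - {"x": 0, "y": 0, "z": 0, "roll": -3, "claw": 0}
    - {"x": 0, "y": 0, "z": 0, "roll": -4, "claw": 0}
    - {"x": 0, "y": 0, "z": 0, "roll": -5, "claw": 0}
    - {"x": 0, "y": 0, "z": 0, "roll": -6, "claw": 0}
    - {"x": 0, "y": 0, "z": 0, "roll": -6.5, "claw": 0}
    - {"x": 0, "y": 0, "z": 0, "roll": -6.5, "claw": 0}

```text
clock: 16.0
tool_pos: [563.6, -216.4, 87.1]
tcp_rot: [-0.495, 0.505, -0.505, 0.495]
contact_force: [0.3, -0.6, 0.5]
grip_width: 0.0
```

```bash
python3 - <<'E'
from h import *
s=robot.observe(); print(s["tool_pos"],s["clock"],s["contact_force"]); print(w2f(s["tool_pos"])); print(s["joint_positions"].round(2))
print(Ro.from_quat(s["tcp_rot"]).as_matrix().round(4)); print(plan(f2w((1,-165,18.5)),FY))
shot("wrist","wrist6")
E
```

```text
[ 563.58061899 -216.38576504   87.05992513] 16.0 [ 0.32308175 -0.62820971  0.46997101]
[   3.40168381 -168.65162039   87.05992513]
[ 0.57  0.91 -0.51  1.73  0.66  0.68 -0.33]
[[-1.990e-02 -2.000e-04  9.998e-01]
 [-9.998e-01  0.000e+00 -1.990e-02]
 [-0.000e+00 -1.000e+00 -2.000e-04]]
[-0.122, 2.285, -0.08, np.float64(-0.008)]
```

View pics/wrist6.png

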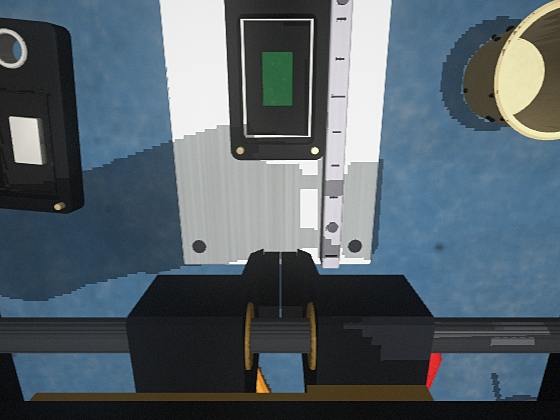

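Call:
drive_tool:
  rows:
    - {"x": 0, "y": 0.6, "z": -0.05, "roll": 0, "claw": 0}
    - {"x": 0, "y": 1.3, "z": -0.05, "roll": 0, "claw": 0}
    - {"x": 0, "y": 1.9, "z": -0.05, "roll": 0, "claw": 0}
    - {"x": 0, "y": 2.2, "z": -0.05, "roll": 0, "claw": 0}
    - {"x": 0, "y": 2.3, "z": -0.05, "roll": 0, "claw": 0}
    - {"x": -0.3, "y": 2.3, "z": -0.05, "roll": 0, "claw": 0}
    - {"x": -0.6, "y": 2.3, "z": -0.05, "roll": 0, "claw": 0}
    - {"x": -0.8, "y": 2.3, "z": -0.05, "roll": 0, "claw": 0}

```text
clock: 16.85
tool_pos: [563.7, -189.9, 19.2]
tcp_rot: [0.495, -0.504, 0.505, -0.496]
contact_force: [0.1, 0.5, -0.8]
grip_width: 0.004
```

```bash
python3 - <<'E'
from h import *
s=robot.observe(); print(s["tool_pos"],s["clock"],s["contact_force"]); print(w2f(s["tool_pos"])); 
shot("wrist","wrist7")
E
```

```text
[ 563.69736273 -189.87647359   19.16023559] 16.85 [ 0.06089162  0.5130549  -0.75564051]
[   3.0200616  -142.14481887   19.16023559]
```

View pics/wrist7.png

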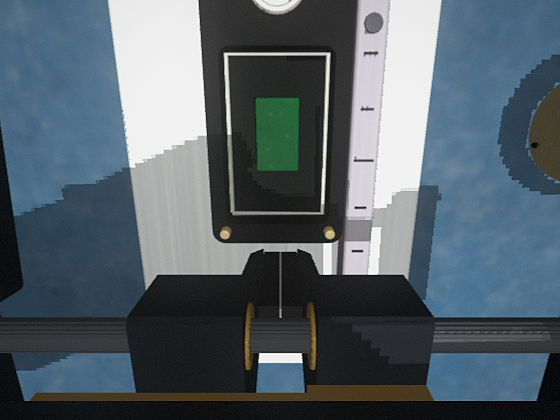

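Call:
drive_tool:
  rows:
    - {"x": -0.15, "y": 0, "z": 0, "roll": 0, "claw": 0}
    - {"x": -0.3, "y": 0, "z": 0, "roll": 0, "claw": 0}
    - {"x": -0.5, "y": 0, "z": 0, "roll": 0, "claw": 0}
    - {"x": -0.75, "y": 0, "z": 0, "roll": 0, "claw": 0}
    - {"x": -1.0, "y": 0, "z": 0, "roll": 0, "claw": 0}
    - {"x": -1.25, "y": 0, "z": 0, "roll": 0, "claw": 0}
    - {"x": -1.5, "y": 0, "z": 0, "roll": 0, "claw": 0}
    - {"x": -1.75, "y": 0, "z": 0, "roll": 0, "claw": 0}

```text
clock: 17.7
tool_pos: [563.9, -138.5, 18.2]
tcp_rot: [0.495, -0.505, 0.505, -0.495]
contact_force: [-0.7, -0.7, 2.5]
grip_width: 0.009
```

```bash
python3 - <<'E'
from h import *
s=robot.observe(); print(s["tool_pos"],s["clock"],s["contact_force"]); print(w2f(s["tool_pos"])); 
shot("wrist","wrist8")
E
```

```text
[ 563.89714381 -138.52771996   18.23123655] 17.7 [-0.65314428 -0.70495544  2.51884927]
[  2.25450767 -90.80138366  18.23123655]
```

View pics/wrist8.png

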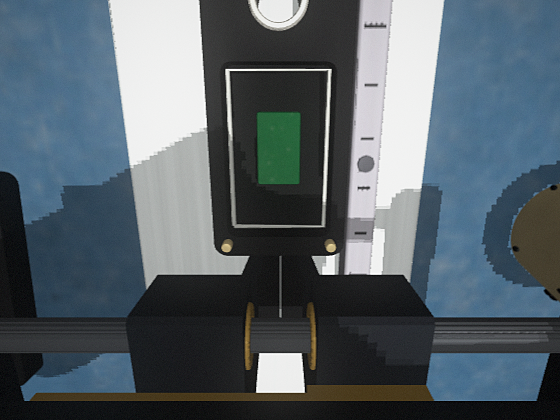

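Call:
drive_tool:
  rows:
    - {"x": -0.25, "y": 0, "z": 0, "roll": 0, "claw": 0}
    - {"x": -0.5, "y": 0, "z": 0, "roll": 0, "claw": 0}
    - {"x": -0.75, "y": 0, "z": 0, "roll": 0, "claw": 0}
    - {"x": -1.0, "y": 0, "z": 0, "roll": 0, "claw": 0}
    - {"x": -1.25, "y": 0, "z": 0, "roll": 0, "claw": 0}
    - {"x": -1.45, "y": 0, "z": 0, "roll": 0, "claw": 0}
    - {"x": -1.6, "y": 0, "z": 0, "roll": 0, "claw": 0}
    - {"x": -1.7, "y": 0, "z": 0, "roll": 0, "claw": 0}

```text
clock: 18.55
tool_pos: [564.9, -87.8, 18.2]
tcp_rot: [0.495, -0.505, 0.505, -0.495]
contact_force: [-0.1, -1.1, -0.1]
grip_width: 0.004
```

```bash
python3 - <<'E'
from h import *
s=robot.observe(); print(s["tool_pos"],s["clock"],s["contact_force"]); print(w2f(s["tool_pos"])); 
im=shot("scene","scene9"); im=cv2.imread("pics/scene9.png")
cv2.imwrite('pics/s9z.png',cv2.resize(im[170:290,200:410],None,fx=3.8,fy=3.8,interpolation=cv2.INTER_CUBIC))
E
```

```text
[564.86452063 -87.80959803  18.235076  ] 18.55 [-0.07671711 -1.14730824 -0.05482697]
[  2.26826901 -40.07403876  18.235076  ]
```

View pics/s9z.png

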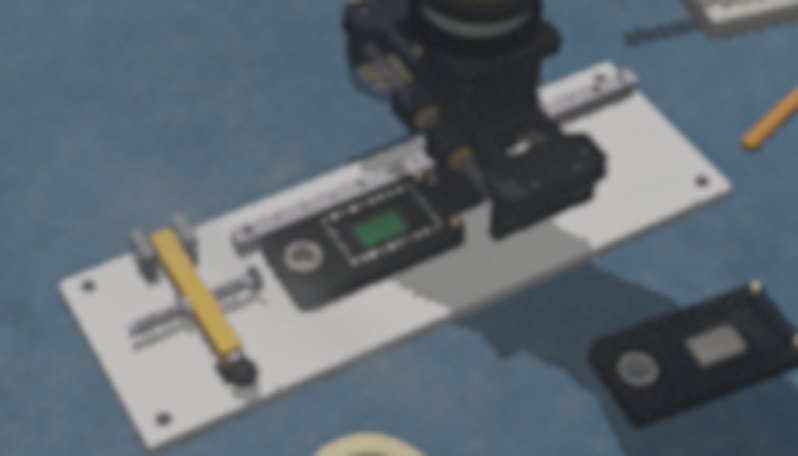

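Call:
drive_tool:
  rows:
    - {"x": -0.05, "y": 0, "z": 0, "roll": 0, "claw": 0}
    - {"x": -0.1, "y": 0, "z": 0, "roll": 0, "claw": 0}
    - {"x": -0.15, "y": 0, "z": 0, "roll": 0, "claw": 0}
    - {"x": -0.2, "y": 0, "z": 0, "roll": 0, "claw": 0}
    - {"x": -0.23, "y": 0, "z": 0, "roll": 0, "claw": 0}
    - {"x": -0.26, "y": 0, "z": 0, "roll": 0, "claw": 0}
    - {"x": -0.28, "y": 0, "z": 0, "roll": 0, "claw": 0}
    - {"x": -0.3, "y": 0, "z": 0, "roll": 0, "claw": 0}

```text
clock: 19.4
tool_pos: [565.0, -79.3, 18.2]
tcp_rot: [0.495, -0.505, 0.505, -0.495]
contact_force: [-0.0, -0.8, -0.0]
grip_width: 0.004
```

Call:
drive_tool:
  rows:
    - {"x": -0.02, "y": 0, "z": 0, "roll": 0, "claw": 0}
    - {"x": -0.03, "y": 0, "z": 0, "roll": 0, "claw": 0}
    - {"x": -0.04, "y": 0, "z": 0, "roll": 0, "claw": 0}
    - {"x": -0.05, "y": 0, "z": 0, "roll": 0, "claw": 0}
    - {"x": -0.06, "y": 0, "z": 0, "roll": 0, "claw": 0}
    - {"x": -0.06, "y": 0, "z": 0, "roll": 0, "claw": 0}
    - {"x": -0.06, "y": 0, "z": 0, "roll": 0, "claw": 0}
    - {"x": -0.06, "y": 0, "z": 0, "roll": 0, "claw": 0}

```text
clock: 20.2
tool_pos: [565.1, -77.4, 18.2]
tcp_rot: [0.495, -0.505, 0.505, -0.495]
contact_force: [-0.1, -0.2, 0.8]
grip_width: 0.005
```

```bash
python3 - <<'E'
from h import *
s=robot.observe(); print(s["tool_pos"],s["clock"],s["contact_force"]); print(w2f(s["tool_pos"])); 
im=shot("scene","scene10"); im=cv2.imread("pics/scene10.png")
cv2.imwrite('pics/s10z.png',cv2.resize(im[210:270,230:330],None,fx=7.5,fy=7.5,interpolation=cv2.INTER_CUBIC))
E
```

```text
[565.07866617 -77.44762005  18.21308331] 20.2 [-0.14343841 -0.15706546  0.84627793]
[  2.287583   -29.7098662   18.21308331]
```

View pics/s10z.png

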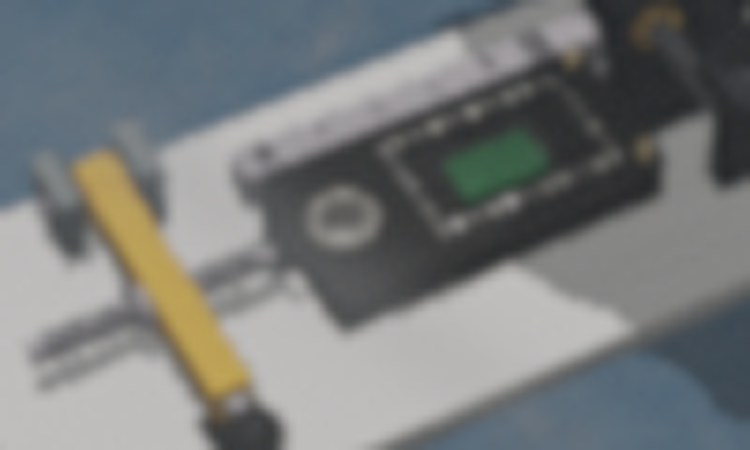

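Call:
drive_tool:
  rows:
    - {"x": -0.02, "y": 0, "z": 0, "roll": 0, "claw": 0}
    - {"x": -0.03, "y": 0, "z": 0, "roll": 0, "claw": 0}
    - {"x": -0.04, "y": 0, "z": 0, "roll": 0, "claw": 0}
    - {"x": -0.05, "y": 0, "z": 0, "roll": 0, "claw": 0}
    - {"x": -0.06, "y": 0, "z": 0, "roll": 0, "claw": 0}
    - {"x": -0.07, "y": 0, "z": 0, "roll": 0, "claw": 0}
    - {"x": -0.07, "y": 0, "z": 0, "roll": 0, "claw": 0}
    - {"x": -0.07, "y": 0, "z": 0, "roll": 0, "claw": 0}

```text
clock: 21.05
tool_pos: [565.1, -75.3, 18.2]
tcp_rot: [-0.495, 0.505, -0.505, 0.495]
contact_force: [-0.1, -0.4, 0.9]
grip_width: 0.006
```

Call:
drive_tool:
  rows:
    - {"x": -0.01, "y": 0, "z": 0, "roll": 0, "claw": 0}
    - {"x": -0.02, "y": 0, "z": 0, "roll": 0, "claw": 0}
    - {"x": -0.03, "y": 0, "z": 0, "roll": 0, "claw": 0}
    - {"x": -0.03, "y": 0, "z": 0, "roll": 0, "claw": 0}
    - {"x": -0.03, "y": 0, "z": 0, "roll": 0, "claw": 0}
    - {"x": -0.03, "y": 0, "z": 0, "roll": 0, "claw": 0}
    - {"x": -0.03, "y": 0, "z": 0, "roll": 0, "claw": 0}
    - {"x": -0.03, "y": 0, "z": 0, "roll": 0, "claw": 0}

```text
clock: 21.85
tool_pos: [565.1, -74.8, 18.2]
tcp_rot: [0.495, -0.505, 0.505, -0.495]
contact_force: [0.2, -1.0, 0.5]
grip_width: 0.006
```

Call:
drive_tool:
  rows:
    - {"x": -0.01, "y": 0, "z": 0, "roll": 0, "claw": 0}
    - {"x": -0.02, "y": 0, "z": 0, "roll": 0, "claw": 0}
    - {"x": -0.03, "y": 0, "z": 0, "roll": 0, "claw": 0}
    - {"x": -0.04, "y": 0, "z": 0, "roll": 0, "claw": 0}
    - {"x": -0.04, "y": 0, "z": 0, "roll": 0, "claw": 0}
    - {"x": -0.04, "y": 0, "z": 0, "roll": 0, "claw": 0}
    - {"x": -0.04, "y": 0, "z": 0, "roll": 0, "claw": 0}
    - {"x": -0.04, "y": 0, "z": 0, "roll": 0, "claw": 0}

```text
clock: 22.65
tool_pos: [565.0, -74.7, 18.2]
tcp_rot: [0.495, -0.505, 0.505, -0.494]
contact_force: [0.4, -6.1, 0.7]
grip_width: 0.005
```

Call:
drive_tool:
  rows:
    - {"x": -0.01, "y": 0, "z": 0, "roll": 0, "claw": 0}
    - {"x": -0.02, "y": 0, "z": 0, "roll": 0, "claw": 0}
    - {"x": -0.03, "y": 0, "z": 0, "roll": 0, "claw": 0}
    - {"x": -0.03, "y": 0, "z": 0, "roll": 0, "claw": 0}
    - {"x": -0.03, "y": 0, "z": 0, "roll": 0, "claw": 0}
    - {"x": -0.03, "y": 0, "z": 0, "roll": 0, "claw": 0}
    - {"x": -0.03, "y": 0, "z": 0, "roll": 0, "claw": 0}
    - {"x": -0.03, "y": 0, "z": 0, "roll": 0, "claw": 0}

```text
clock: 23.45
tool_pos: [565.0, -74.7, 18.2]
tcp_rot: [0.496, -0.505, 0.506, -0.494]
contact_force: [0.5, -6.8, 0.9]
grip_width: 0.007
```

```bash
python3 - <<'E'
from h import *
s=robot.observe(); print(s["tool_pos"],s["clock"],s["contact_force"])
shot("wrist","wrist11"); s=robot.observe(); print(s["clock"],s["contact_force"])
shot("scene","scene11"); s=robot.observe(); print(s["clock"],s["contact_force"])
E
```

```text
[565.02230435 -74.65425684  18.23858906] 23.45 [ 0.5352326  -6.83243903  0.92872133]
23.5 [-0.35007853 -6.88527672  1.17684873]
23.55 [ 0.51181455 -5.803666    0.97376826]
```

View pics/wrist11.png

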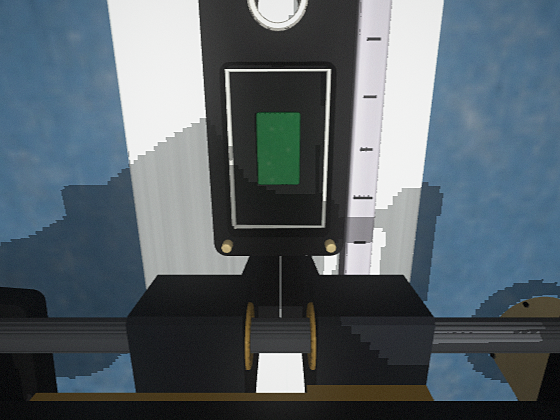

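Call:
drive_tool:
  rows:
    - {"x": -0.01, "y": 0, "z": 0, "roll": 0, "claw": 0}
    - {"x": -0.02, "y": 0, "z": 0, "roll": 0, "claw": 0}
    - {"x": -0.02, "y": 0, "z": 0, "roll": 0, "claw": 0}
    - {"x": -0.02, "y": 0, "z": 0, "roll": 0, "claw": 0}
    - {"x": -0.02, "y": 0, "z": 0, "roll": 0, "claw": 0}
    - {"x": -0.02, "y": 0, "z": 0, "roll": 0, "claw": 0}
    - {"x": -0.02, "y": 0, "z": 0, "roll": 0, "claw": 0}
    - {"x": -0.02, "y": 0, "z": 0, "roll": 0, "claw": 0}

```text
clock: 24.35
tool_pos: [565.0, -74.6, 18.2]
tcp_rot: [0.496, -0.505, 0.506, -0.493]
contact_force: [-0.3, -7.0, 1.0]
grip_width: 0.005
```

Call:
drive_tool:
  rows:
    - {"x": -0.01, "y": 0, "z": 0, "roll": 0, "claw": 0}
    - {"x": -0.02, "y": 0, "z": 0, "roll": 0, "claw": 0}
    - {"x": -0.03, "y": 0, "z": 0, "roll": 0, "claw": 0}
    - {"x": -0.03, "y": 0, "z": 0, "roll": 0, "claw": 0}
    - {"x": -0.03, "y": 0, "z": 0, "roll": 0, "claw": 0}
    - {"x": -0.03, "y": 0, "z": 0, "roll": 0, "claw": 0}
    - {"x": -0.03, "y": 0, "z": 0, "roll": 0, "claw": 0}
    - {"x": -0.03, "y": 0, "z": 0, "roll": 0, "claw": 0}

```text
clock: 25.15
tool_pos: [565.0, -74.6, 18.3]
tcp_rot: [0.496, -0.504, 0.507, -0.493]
contact_force: [-0.4, -8.8, 2.2]
grip_width: 0.003
```

```bash
python3 - <<'E'
from h import *
s=robot.observe(); print({k:np.round(v,4).tolist() for k,v in s.items()})
E
```

```text
{'clock': 25.15, 'joint_positions': [0.2518, 0.9743, -0.3533, 1.8565, 0.7378, 0.4477, -0.6611], 'qd': [-0.0011, -0.0025, -0.0006, 0.0023, 0.0006, -0.0008, 0.0009], 'joint_efforts': [-4.8303, -52.7583, -8.8089, -5.4249, -1.0308, -1.5742, -0.0299], 'tool_pos': [564.9609, -74.5777, 18.264], 'tcp_rot': [0.4959, -0.5044, 0.5065, -0.493], 'contact_force': [-0.4158, -8.8387, 2.2359], 'wrist_torque': [-1.8052, -0.1378, 0.0803], 'grip_width': 0.0028}
```

Call:
drive_tool:
  rows:
    - {"x": -0.01, "y": 0, "z": 0, "roll": 0, "claw": 0}
    - {"x": -0.02, "y": 0, "z": 0, "roll": 0, "claw": 0}
    - {"x": -0.03, "y": 0, "z": 0, "roll": 0, "claw": 0}
    - {"x": -0.04, "y": 0, "z": 0, "roll": 0, "claw": 0}
    - {"x": -0.04, "y": 0, "z": 0, "roll": 0, "claw": 0}
    - {"x": -0.04, "y": 0, "z": 0, "roll": 0, "claw": 0}
    - {"x": -0.04, "y": 0, "z": 0, "roll": 0, "claw": 0}
    - {"x": -0.04, "y": 0, "z": 0, "roll": 0, "claw": 0}

```text
clock: 25.95
tool_pos: [564.9, -74.6, 18.3]
tcp_rot: [0.496, -0.504, 0.507, -0.492]
contact_force: [1.4, -11.2, 1.5]
grip_width: 0.006
```

Call:
drive_tool:
  rows:
    - {"x": -0.01, "y": 0, "z": 0, "roll": 0, "claw": 0}
    - {"x": -0.01, "y": 0, "z": 0, "roll": 0, "claw": 0}
    - {"x": -0.01, "y": 0, "z": 0, "roll": 0, "claw": 0}
    - {"x": -0.01, "y": 0, "z": 0, "roll": 0, "claw": 0}
    - {"x": -0.01, "y": 0, "z": 0, "roll": 0, "claw": 0}
    - {"x": -0.01, "y": 0, "z": 0, "roll": 0, "claw": 0}
    - {"x": -0.01, "y": 0, "z": 0, "roll": 0, "claw": 0}
    - {"x": -0.01, "y": 0, "z": 0, "roll": 0, "claw": 0}

```text
clock: 26.75
tool_pos: [564.9, -74.5, 18.3]
tcp_rot: [0.496, -0.504, 0.507, -0.492]
contact_force: [-0.1, -10.1, 2.1]
grip_width: 0.006
```

```bash
python3 - <<'E'
from h import *
for k in range(6):
    s=robot.observe(); print(s["clock"],s["contact_force"].round(1)); im=shot("scene" if k%2 else "wrist",f"p{k}")
im=cv2.imread("pics/p5.png")
cv2.imwrite('pics/p5z.png',cv2.resize(im[210:270,230:330],None,fx=7.5,fy=7.5,interpolation=cv2.INTER_CUBIC))
E
```

```text
26.75 [ -0.1 -10.1   2.1]
26.8 [ 0.9 -9.4  1.9]
26.85 [  0.  -10.4   2.3]
26.9 [ -0.7 -10.9   1.9]
26.95 [  0.7 -11.6   1.6]
27.0 [  1.2 -11.1   2. ]
```

View pics/p5z.png

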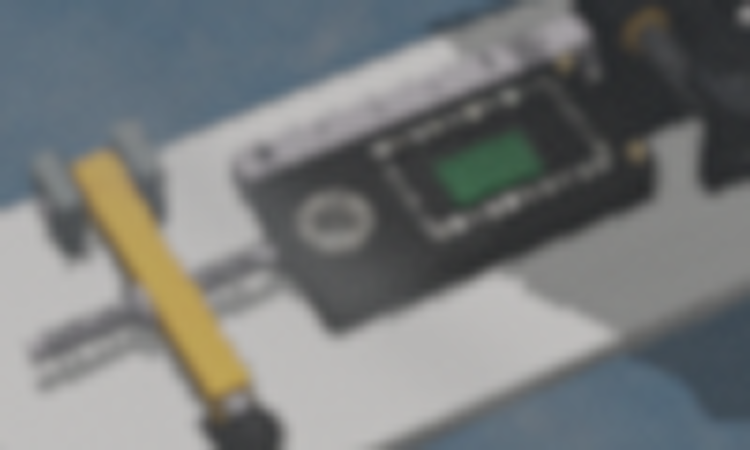

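Call:
drive_tool:
  rows:
    - {"x": -0.01, "y": 0, "z": 0, "roll": 0, "claw": 0}
    - {"x": -0.02, "y": 0, "z": 0, "roll": 0, "claw": 0}
    - {"x": -0.02, "y": 0, "z": 0, "roll": 0, "claw": 0}
    - {"x": -0.02, "y": 0, "z": 0, "roll": 0, "claw": 0}
    - {"x": -0.02, "y": 0, "z": 0, "roll": 0, "claw": 0}
    - {"x": -0.02, "y": 0, "z": 0, "roll": 0, "claw": 0}
    - {"x": -0.02, "y": 0, "z": 0, "roll": 0, "claw": 0}
    - {"x": -0.02, "y": 0, "z": 0, "roll": 0, "claw": 0}

```text
clock: 27.85
tool_pos: [564.9, -74.5, 18.3]
tcp_rot: [0.496, -0.504, 0.507, -0.492]
contact_force: [-0.6, -10.2, 1.8]
grip_width: 0.005
```

```bash
python3 - <<'E'
from h import *
F=[]
for k in range(9):
    s=robot.observe(); F.append(s["contact_force"]); robot.read_camera("top")
print(s["clock"],np.mean(F,0),np.array(F)[:,1].round(1))
E
```

```text
28.25 [  0.56174188 -11.59124971   1.86087092] [-10.2 -11.1 -11.6 -12.1 -11.7 -12.2 -11.8 -12.1 -11.5]
```

Call:
drive_tool:
  rows:
    - {"x": 0, "y": 0, "z": 0, "roll": 0, "claw": 0}
    - {"x": 0, "y": 0, "z": 0, "roll": 0, "claw": 0}
    - {"x": 0, "y": 0, "z": 0, "roll": 0, "claw": 0}
    - {"x": 0, "y": 0, "z": 0, "roll": 0, "claw": 0}
    - {"x": 0, "y": 0, "z": 0, "roll": 0, "claw": 0}
    - {"x": 0, "y": 0, "z": 0, "roll": 0, "claw": 0}
    - {"x": 0, "y": 0, "z": 0, "roll": 0, "claw": 0}
    - {"x": 0, "y": 0, "z": 0, "roll": 0, "claw": 0}

```text
clock: 29.1
tool_pos: [564.8, -74.5, 18.3]
tcp_rot: [0.496, -0.504, 0.507, -0.492]
contact_force: [1.2, -11.3, 1.9]
grip_width: 0.003
```

```bash
python3 - <<'E'
from h import *
F=[]
for k in range(4):
    s=robot.observe(); F.append(s["contact_force"]); robot.read_camera("top")
print(s["clock"],np.mean(F,0),np.array(F)[:,1].round(1))
E
```

```text
29.25 [  0.76638619 -11.79189701   1.82083016] [-11.3 -11.9 -11.9 -12.1]
```

Steady at about 12 N for more than half a second. Now I retract slowly along −y, then lift clear.

Call:
drive_tool:
  rows:
    - {"x": 0.05, "y": 0, "z": 0, "roll": 0, "claw": 0}
    - {"x": 0.1, "y": 0, "z": 0, "roll": 0, "claw": 0}
    - {"x": 0.15, "y": 0, "z": 0, "roll": 0, "claw": 0}
    - {"x": 0.2, "y": 0, "z": 0, "roll": 0, "claw": 0}
    - {"x": 0.3, "y": 0, "z": 0, "roll": 0, "claw": 0}
    - {"x": 0.5, "y": 0, "z": 0, "roll": 0, "claw": 0}
    - {"x": 0.9, "y": 0, "z": 0, "roll": 0, "claw": 0}
    - {"x": 1.4, "y": 0, "z": 0, "roll": 0, "claw": 0}

```text
clock: 30.1
tool_pos: [564.6, -110.9, 18.2]
tcp_rot: [-0.495, 0.505, -0.504, 0.496]
contact_force: [-0.0, 0.6, -0.3]
grip_width: 0.003
```

Call:
drive_tool:
  rows:
    - {"x": 0.6, "y": -0.3, "z": 0, "roll": 0, "claw": 0}
    - {"x": 1.2, "y": -1, "z": 0, "roll": 0, "claw": 0}
    - {"x": 2, "y": -2, "z": 0, "roll": 0, "claw": 0}
    - {"x": 3, "y": -3, "z": 0, "roll": 0, "claw": 0}
    - {"x": 4, "y": -4, "z": 0, "roll": 0, "claw": 0}
    - {"x": 5, "y": -5, "z": 0, "roll": 0, "claw": 0}
    - {"x": 6, "y": -5.5, "z": 0, "roll": 0, "claw": 0}
    - {"x": 6.5, "y": -5.5, "z": 0, "roll": 0, "claw": 0}

```text
clock: 30.9
tool_pos: [560.5, -311.3, 185.4]
tcp_rot: [0.494, -0.504, 0.508, -0.494]
contact_force: [-0.4, -1.6, -0.1]
grip_width: 0.005
```

```bash
python3 - <<'E'
from h import *
s=robot.observe(); print(s["clock"],s["tool_pos"],s["contact_force"])
shot("scene","scene12"); shot("top","top12"); im=cv2.imread("pics/scene12.png")
cv2.imwrite('pics/s12z.png',cv2.resize(im[210:270,230:330],None,fx=7.5,fy=7.5,interpolation=cv2.INTER_CUBIC))
im=cv2.imread("pics/top12.png"); cv2.imwrite("pics/top12z.png",cv2.resize(im[170:270,220:430],None,fx=3.8,fy=3.8,interpolation=cv2.INTER_CUBIC))
E
```

```text
30.9 [ 560.51099621 -311.34098373  185.401413  ] [-0.35042627 -1.61340223 -0.11533361]
```

View pics/s12z.png

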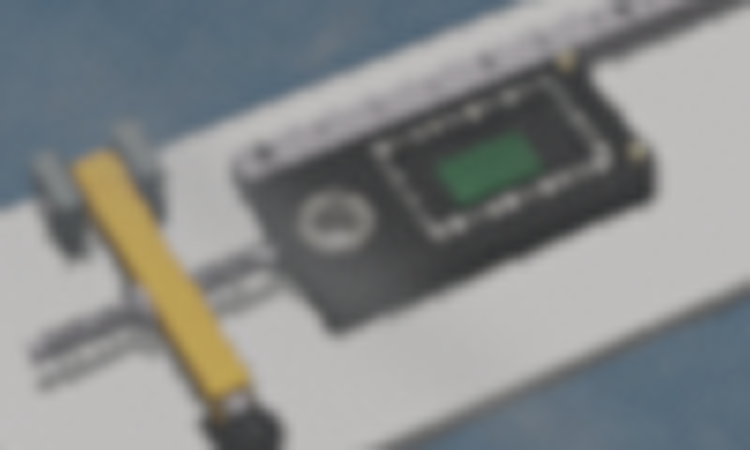

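View pics/top12z.png

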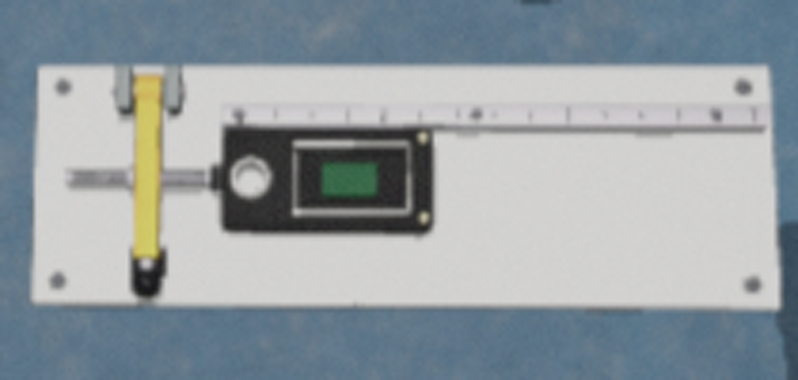

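View pics/scene12.png

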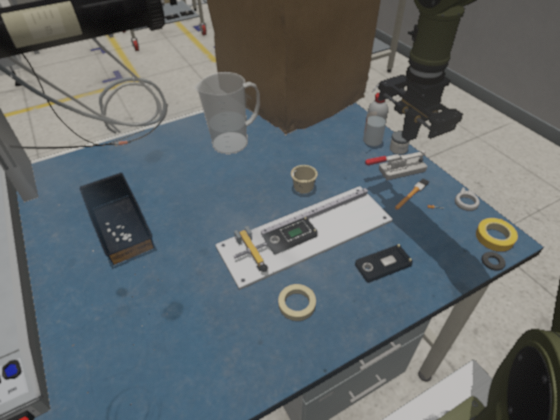

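```bash
python3 - <<'E'
from h import *
im=cv2.imread("pics/top12.png",0).astype(float); i=robot.camera_info("top")
# lower (-x) edge of housing: subpixel dark->bright crossing per column, top edge z=28 / wall
P=[]
for u in range(284,330,3):
    col=im[215:245,u]; k=[j for j in range(5,28) if col[j]<110<=col[j+1]]
    if k: j=k[-1]; v=215+j+(110-col[j])/(col[j+1]-col[j]); P.append(w2f(ray(i,(u,v),20))[:2])
P=np.array(P); print(np.polyfit(P[:,1],P[:,0],1),P.round(1).tolist())
F=[]
for u in range(340,418,3):   # fence lower edge/ shadow line brightness min
    col=im[196:212,u]; j=np.argmin(col); F.append(w2f(ray(i,(u,196+j),20))[:2])
F=np.array(F); print(np.polyfit(F[:,1],F[:,0],1))
E
```

```text
[ 2.80903378e-03 -2.85296559e+01] [[-28.0, 86.5], [-28.5, 80.3], [-28.5, 74.0], [-28.5, 67.7], [-28.5, 61.5], [-28.5, 55.2], [-28.4, 49.0], [-28.4, 42.7], [-28.3, 36.5], [-28.3, 30.2], [-28.2, 24.0], [-28.2, 17.8], [-28.1, 11.5], [-28.7, 5.3], [-28.7, -0.9], [-28.9, -7.1]]
[2.71289676e-03 3.00859612e+01]
```

```bash
python3 - <<'E'
from cell import robot
print(robot.close_job(), robot.observe()["clock"])
E
```

```text
the job is handed in; nothing more can be done
the job is handed in; nothing more can be done
```

The job is handed in. The flag is fully down, and the housing sits square against the fence and home on the bumper. It took about 31 s of the 72 s allowed.

**What I did**
- **Flag:** I swung it down with closed fingers to its hard stop, pressing with about 21 N there.
- **Fence:** I pushed the housing flat against the fence with both fingers. The readings at the end of that push were 6 N sideways and about 6 N upward, and I did not explain the upward part.
- **Bumper:** I slid it along the fence until it met the bumper, then raised the push in small steps. I held it there for well over half a second and backed straight off.

**What the last checks showed**
- **Push force:** readings during the final hold were mostly 11.3 to 12.2 N, averaging about 11.8 N. The highest reading was 12.2 N, but forces were only sampled at the end of each move and during pauses.
- **Push stiffness:** the force rose unevenly with the commanded steps, so I had to raise the push in several small stages between about 6 and 11 N.
- **Housing:** in the top picture its outer edge is at fixture x of about −28.4 mm (−28 expected) and parallel to the fence within about 0.0001 rad. No gap shows at the bumper.
- **Flag:** the knob appears where a fully down flag should put it.
- **Surroundings:** the cup, tape roll and spare housing look unmoved, judged by eye. The arm was clear of everything when I handed in.

No final check failed. The camera measurements disagreed with each other by 2 to 4 mm, roughly the stated calibration accuracy.

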